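Steam the rolls: hood down, steam dial held at the third click

ROBOT

A 6-joint arm with a two-finger parallel gripper is mounted at the origin on the work surface. World frame = base frame: x ahead of the robot, y to its left, z up, the work surface at z = 0. Lengths are in m, angles in rad, forces in N, time in s.
With the tool pointing down it reaches from about 0.425 to 0.95 m from the base axis. Payload 3.5 kg.
Tool frame: the origin (TCP) lies between the finger pads; the fingertips stand 8 mm ahead of it and the grasp point (between the pads) lies 11 mm behind it; z points along the fingers, y is the line along which they close (so a half turn about z gives the same grasp; the last joint's range is limited). The gripper opens to 85 mm and grips with 20 to 120 N. Pads are 22 mm wide; open, the fingers measure 114 mm over their backs; the gripper's body (76 mm by 85 mm) begins 54 mm behind the grasp point. The pads swing forward as they close: fully open they stand 13 mm farther back than shut.
Start: joints at [-1.416, 0.286, 1.577, -0, 1.279, -0.15], TCP at [0.203, -0.644, 0.239] pointing down, gripper open.
Joint ranges: [-2.77, 2.77], [-0.9, 2.22], [0.21, 2.48], [-1.53, 4.67], [0.24, 2.81], [-2.84, 2.84]. Speed limits (rad/s): [2.79, 2.79, 3.14, 3.14, 3.14, 3.14].

INTERFACE

Orientations are given as a unit quaternion [w, x, y, z].
In Python, from workcell import bot, cams, order gives the robot as it stands.
- The arm moves only by the shell command python3 -m jog 'ROWS' [OPENING] [FORCE]. ROWS is JSON, a list of rows, each a list of 6 numbers: the shift along the tool's x, y, z in mm, then the turn, a rotation vector about the tool's x, y, z in rad. A call has exactly 5 rows; each row is the pose to reach, as a shift and turn from the pose commanded when the call began, along the tool's axes at that moment; what a row does not reach only later rows make up. A row lasts 1/12 s, in which the tool goes at most 41.7 mm and 7.16 degrees, less where a joint would pass 70% of its speed; a pose out of reach is approached as far as the arm can. A call with a gripper value outside its range is refused whole. OPENING is the finger opening in mm, from 0 to 85.4, set as the call begins (- or left out, the last holds). The fingers move at their own pace and stop on an object; FORCE is the grip in N (left out, the last holds). Time passes only in rows, so rows that repeat a pose let the fingers close, or fill a call up. It gives the time, the measured TCP pose, the force, the opening and the grip force at its end, in the units of the state.
- bot.read_state(): the state, without advancing time (a new reading comes with each control period).
- cams.grab_frame(name): name is "scene" or "top"; returns the picture (420x560x3 uint8, red, green, blue); there is no depth.
- cams.calibration(name): a dict with "camera_matrix" (3x3 intrinsics, pixels), "k1" (the pictures are not rectified: a ray, as slopes to the right and down, at radius r is drawn at 1 + k1 r^2 times it, then the intrinsics apply), "R" (3x3) and "t" (3): a world point X has camera coordinates R X + t. Camera axes: x right, y down, z forward; pixel columns grow to the right and rows downward; lengths in m; the calibration is good to about 2 mm. A picture is of the moment at which its call begins. calibration takes no time and is no camera call.
- order.job_done(): hands the job in; it is judged then, once.
The state is a dict: "clock": time; "qpos": joint angles; "joint_vel": joint speeds; "effort": joint torques, N m; "eef_pos": TCP position; "eef_rot": TCP orientation; "contact_force": force on the tool from outside, world axes, zero at the start; "wrist_torque": the same for the moment, N m; "gripper_width": finger opening in m; "grasp_force": force on a finger pad.
Only numpy, scipy, OpenCV 4.12 (cv2) and the standard library are available. Lean on these libraries where they do the work, as an engineer would, in place of code of your own. Each camera call takes 0.05 s, during which the arm holds its last target. There are 200 camera calls.

TASK

Steam the rolls in the breakfast-counter steamer: gently lower its hinged hood until it is fully closed, and only then push the red thumb bar of the spring-return steam dial down past the first two clicks to the third one, the red dot, and not beyond it. The dial springs back when let go, so finish while still pressing it with the fingers, steadily at the third click. Leave the crockery, jar, bottle and shaker where they stand.

Things in the scene. Friction and masses are not known exactly. Their poses are not given: they have to be found in the camera images.
- steamer: Fixed stainless pan with bread rolls in it, 200 (x) by 260 (y) by 85 mm high, turned about the vertical. Origin: centre of its underside, on the table. Its front faces its own -x (towards the robot). The hood is hinged along its far top edge: a line parallel to its y axis through (+100, 0, +85.5) mm in its frame.
- hood (a joint): Hinge angle of the steel hood (200 by 260 by 26 mm, about 0.5 kg), rad: 0 = closed flat on the pan, grows as it opens upward and away from the robot, stop at 1.3; it starts between about 0.7 and 1.05. The hinge is stiff: the hood stays where it is left, and 2 to 5 N at the handle moves it.
- hood_handle (a point): Centre of the hood's handle: a black round bar 16 mm thick and 126 mm long, parallel to the steamer's y axis, 245 mm from the hinge line and 13 mm above it with the hood closed (so 98 mm above the table then, and 145 mm in front of the steamer's origin). It stands 37 mm clear of the hood's front edge, on two thin arms 58 mm either side of the middle, so that fingers can pass on both sides of it. The point turns with the hood: at 0 its axes are the steamer's.
- dial_box: Fixed stand of the steam dial beside the steamer (on its left or its right), turned about the vertical: black foot 140 by 100 mm, grey column, up to 166 mm high; white round scale plates (52 mm radius) on both sides with a yellow, an orange and a red dot where the lever points at click 1, 2 and 3. Origin on the table. The dial's horizontal axle is parallel to its y axis through (+20, 0, +140) mm in its frame; the lever reaches out to its -x side (towards the robot).
- dial_angle (a joint): Angle of the dial, rad: 0 = at rest, lever raised 0.45 rad above level; grows as the thumb bar is pushed down; clicks at 0.3, 0.6 and 0.9 rad (at the third the lever points 0.45 rad below level); hard stop at 1.25, beyond the third. The return spring needs about 4 N at the bar at the start and 7 N at the third click, with a ripple of about 1.5 N at every click; it always returns to 0 when let go.
- dial: The turning part of the dial: black hub, 36 mm radius and 40 mm wide, with a steel lever 16 mm wide that carries the thumb bar. Origin: on the axle. Level axes like the dial box's at 0, turning with the dial.
- thumb_bar (a point): Centre of the dial's red round thumb bar, 20 mm thick and 56 mm long, parallel to the dial box's y axis. It lies 100 mm from the axle. With the dial at angle q it lies at (20 - 100 cos(0.45 - q), 0, 140 + 100 sin(0.45 - q)) mm in the dial box's frame: 183 mm above the table at rest, 97 mm at the third click. It is pushed down from above.
- bowl: Bystander: small white bowl, 84 mm wide, 40 mm high; origin under its centre.
- mug: Bystander: white mug, 76 mm wide, 90 mm high; origin under its centre.
- jam_jar: Bystander: jam jar with red cap, 64 mm wide, 90 mm high; origin under its centre.
- shaker: Bystander: steel shaker, 40 mm wide, 68 mm high, behind the dial box; origin under its centre.
- honey: Bystander: honey bottle with yellow cap, 56 mm wide, 130 mm high; origin under its centre.
- plate: Bystander: blue plate, 150 mm wide, 18 mm high; origin under its centre.

How it is judged:
On the way, in this order (a step that is already met when the one before it is completed fails the run):
1. the hood is lowered fully closed, the dial still at rest (value of joint hood below 0.03 rad and value of joint dial_angle below 0.15 rad), for 0.2 s.
2. the thumb bar is pushed past the second click (value of joint dial_angle above 0.65 rad).
3. the dial stands at the third click under the fingers (value of joint dial_angle between 0.8 and 1 rad and contact force between the fingers and dial above 1.5 N), for 0.5 s.
At the end, for the whole second after the job is handed in: The hood is closed (within 0.03 rad), and the dial is held still at its third click (0.9 rad, within 0.1) by the fingers, which press on the dial's thumb bar with more than 1.5 N, through the last second (all of step 3 and value of joint hood below 0.03 rad and velocity of joint dial_angle between -0.1 and 0.1 rad/s); the arm keeps its last pose, push and grip.
It fails at once if the dial is worked (beyond 0.2 rad) while the hood is open (more than 0.06 rad) (value of joint dial_angle above 0.2 rad and value of joint hood above 0.06 rad).
It fails at once if the dial is pushed well beyond the third click (over 1.1 rad) (value of joint dial_angle above 1.1 rad).
It fails at once if the hood is slammed (closing faster than 2.5 rad/s) (velocity of joint hood below -2.5 rad/s).
It fails at once if a bystander is shifted by more than 30 mm (distance of any of bowl, mug, jam_jar, shaker, honey, plate from where it was at the start of the episode above 0.03 m).
It also fails if it takes over 61 s, if anything falls off the work surface, if the arm or the gripper's body presses on something with over 40 N, if the wrist force passes 120 N, or if a joint passes its speed limit or range.

## Working session

There is one attempt and no reset: what is moved stays moved. The work goes in short steps, Python scripts to look and compute and a shell command to move; the robot and the scene stay as the last step left them, time stands still between calls to the robot, and variables do not carry over. Pictures are saved under pics/ and viewed, at most 10 in all, crops included, and the job is handed in when it is done.

```bash
mkdir -p pics
python3 - <<'E'
from workcell import bot,cams
import cv2,numpy as np
for n in("scene","top"):
    cv2.imwrite(f"pics/{n}0.png",cv2.resize(cams.grab_frame(n)[:,:,::-1],(800,600),interpolation=cv2.INTER_CUBIC))
    c=cams.calibration(n);print(n,{k:np.round(v,4).tolist() for k,v in c.items()})
print(bot.read_state())
E
```

```text
scene {'camera_matrix': [[450.8193, 0.0, 277.2336], [0.0, 450.8193, 208.0361], [0.0, 0.0, 1.0]], 'k1': -0.0273, 'R': [[-0.9262, 0.3768, 0.0151], [0.2841, 0.7235, -0.6292], [-0.248, -0.5784, -0.7771]], 't': [0.5418, -0.0492, 1.6458]}
top {'camera_matrix': [[394.8997, 0.0, 281.3831], [0.0, 394.8997, 206.1876], [0.0, 0.0, 1.0]], 'k1': 0.0315, 'R': [[-0.0269, -0.9993, -0.027], [-0.9924, 0.03, -0.1191], [0.1198, 0.0236, -0.9925]], 't': [0.0132, 0.582, 1.372]}
{'clock': 0.1, 'qpos': array([-1.41599521e+00,  2.87136891e-01,  1.57802735e+00, -1.01984606e-05,
        1.27861599e+00, -1.49981213e-01]), 'joint_vel': array([-0.00047158, -0.00061824, -0.00260242,  0.00062028, -0.00066919,
        0.00247027]), 'effort': array([ 9.80407094e-04, -4.07298088e+01, -2.93696791e+01, -1.29689952e-04,
        3.43130712e-03, -2.95641485e-06]), 'eef_pos': array([ 0.20250547, -0.64330003,  0.23804737]), 'eef_rot': array([-1.09377241e-03,  9.88410105e-01,  1.51803385e-01, -7.51746583e-06]), 'contact_force': array([0.26414023, 0.03315714, 0.14562099]), 'wrist_torque': array([0.01969938, 0.00108969, 0.01370354]), 'grasp_force': 0.0, 'gripper_width': 0.08540817811529781}
```

View pics/scene0.png

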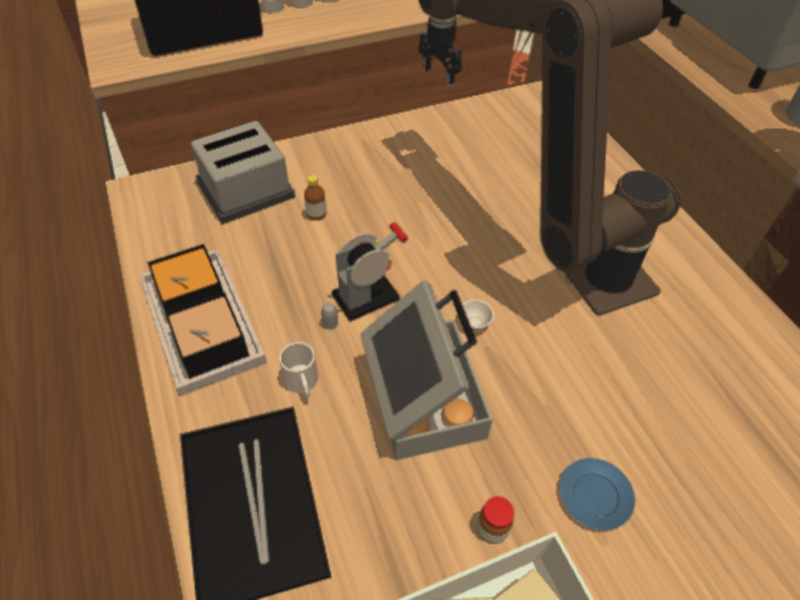

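View pics/top0.png

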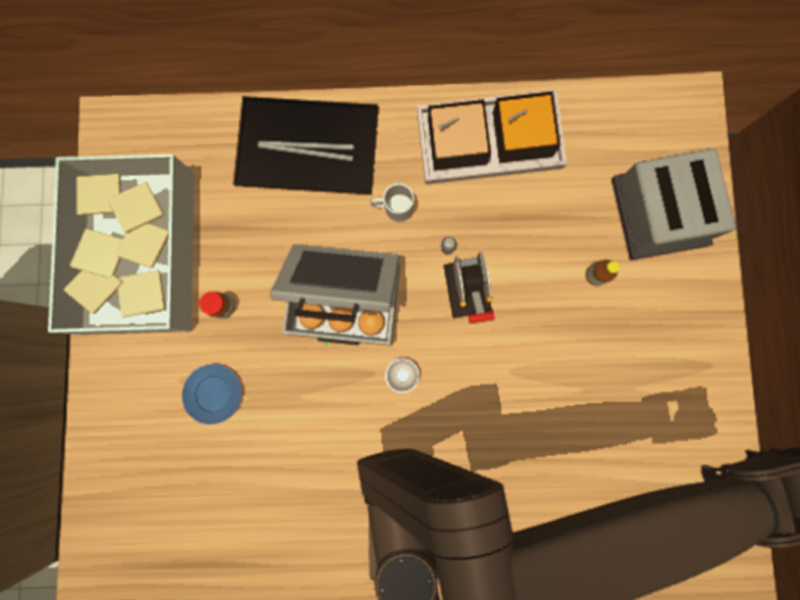

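The views show the steamer at top-view (340,295), with its hood open and the handle around (327,315). The dial is on its right at (472,285), with the red bar at (481,318). The bowl stands near the steamer's front, at (402,375). I'll enlarge both views to get accurate points.

Run:
```python
import cv2,numpy as np
a=cv2.imread("pics/top0.png")[230:410,260:510]; b=cv2.imread("pics/scene0.png")[210:470,310:510]
cv2.imwrite("pics/c1.png",cv2.resize(a,None,fx=3.2,fy=3.2,interpolation=cv2.INTER_CUBIC))
cv2.imwrite("pics/c2.png",cv2.resize(b,None,fx=2.3,fy=2.3,interpolation=cv2.INTER_CUBIC))
```

```text
(no output)
```

View pics/c1.png

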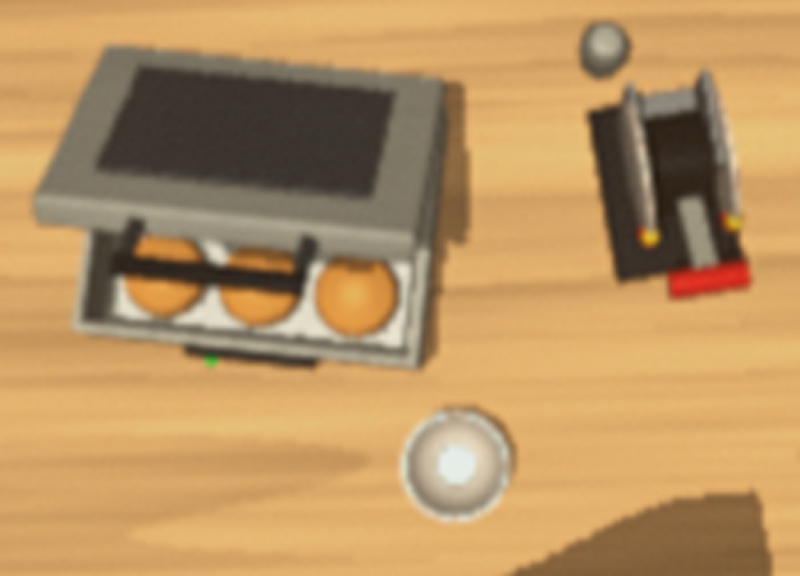

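View pics/c2.png

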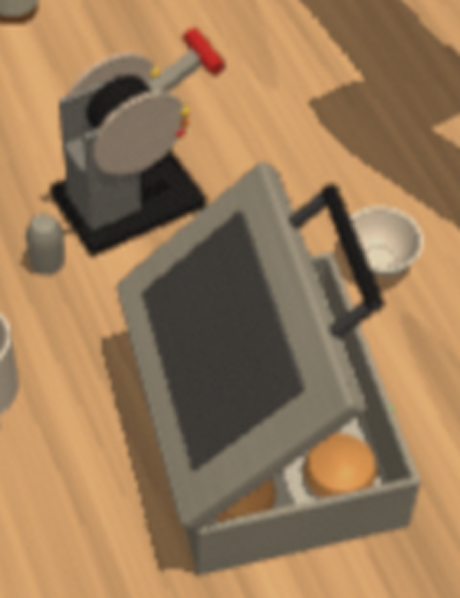

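In c1, the handle ends are at (113,263) and (303,285), the pan's front corners at (75,325) and (425,362), and the thumb bar ends at (670,285) and (748,272). The bowl is at (457,465). In c2, the handle ends are at (330,190) and (374,303), and the bar ends at (190,38) and (216,66).

```bash
cat > h.py <<'E'
import numpy as np
from workcell import cams
from scipy.optimize import least_squares
from scipy.spatial.transform import Rotation as Rn
C={n:cams.calibration(n) for n in("top","scene")}
def proj(n,X):
    c=C[n];p=np.atleast_2d(X)@np.array(c["R"]).T+np.array(c["t"])
    s=p[:,:2]/p[:,2:];s=s*(1+c["k1"]*(s**2).sum(1,keepdims=True));K=np.array(c["camera_matrix"])
    return s*[K[0,0],K[1,1]]+K[:2,2]
def frame(x,y,yaw,P): return Rn.from_euler("z",yaw).apply(P)+[x,y,0]
def hood(q,P): # P given in steamer frame, closed
    o=np.array([.1,0,.0855]); return Rn.from_euler("y",q).apply(np.array(P)-o)+o
def bar(q,y=0): return np.array([.02-.1*np.cos(.45-q),y,.14+.1*np.sin(.45-q)])
E
python3 - <<'E'
from h import *
f=lambda p:(np.array([260,230])+np.array(p)/3.2+.5)/800*560-.5
g=lambda p:(np.array([310,210])+np.array(p)/2.3+.5)/800*560-.5
H=[([-.145,.061,.0985],),([-.145,-.061,.0985],)]
HP=np.array([[-.145,.061,.0985],[-.145,-.061,.0985],[.1,.13,.1115],[.1,-.13,.1115],[-.1,.13,.1115],[-.1,-.13,.1115]])
PP=np.array([[-.1,.13,.085],[-.1,-.13,.085]])
ot=[f(p) for p in [(113,263),(303,285),(108,47),(440,80),(40,195),(415,238),(75,325),(425,362)]]
os=[g(p) for p in [(374,303),(330,190),(190,522),(120,288),(358,408),(265,165),(413,480)]]
def r(v):
    h=frame(*v[:3],hood(v[3],HP));P=frame(*v[:3],PP)
    return np.r_[proj("top",np.r_[h,P])-ot,proj("scene",np.r_[h,P[:1]])-os].ravel()
s=least_squares(r,[.65,.1,0,.85],loss="soft_l1");print("steamer",s.x.round(4));print(r(s.x).reshape(-1,2).round(1).tolist())
BP=np.array([bar(0,.028),bar(0,-.028)])
o1=[f(p) for p in[(670,285),(748,272)]];o2=[g(p) for p in[(216,66),(190,38)]]
def r2(v):
    b=frame(*v,BP);return np.r_[proj("top",b)-o1,proj("scene",b)-o2].ravel()
d=least_squares(r2,[.65,-.2,0]);print("dial",d.x.round(4),r2(d.x).round(1))
hp=np.array([[-.145,0,.0985]])
for q in(s.x[3],.4,0):print("handle",q,frame(*s.x[:3],hood(q,hp)).round(4))
for q in(0,.9):print("bar",frame(*d.x,bar(q)[None]).round(4))
b=least_squares(lambda v:(proj("top",[[*v,.04]])[0]-f((457,465))),[.5,0]);print("bowl",b.x)
E
```

```text
steamer [ 0.5739  0.1436 -0.1341  0.8035]
[[0.4, 0.7], [-0.3, 0.2], [-1.2, -1.6], [1.3, -1.3], [-2.7, 0.6], [0.3, 0.1], [-1.1, 1.1], [-2.1, 1.1], [0.8, 0.3], [0.1, -0.2], [-3.4, 1.2], [-2.4, -1.9], [-1.6, -1.8], [-1.3, -2.7], [2.6, 0.1]]
dial [ 0.5791 -0.1704  0.1429] [-0.4 -0.   0.  -0.2  0.4  0.7 -0.3 -1.4]
handle 0.8034621754617959 [[0.5137 0.1518 0.2709]]
handle 0.4 [[0.4544 0.1598 0.1929]]
handle 0 [[0.4302 0.163  0.0985]]
bar [[ 0.5097 -0.1803  0.1835]]
bar [[ 0.5097 -0.1803  0.0965]]
bowl [3.83488730e-01 2.26122971e-04]
```

```bash
cat >> h.py <<'E'
def to(p,yaw,n=0):
    "shift (mm) and turn in tool axes to TCP p with tool y along world angle yaw, z down"
    from workcell import bot
    s=bot.read_state();w=s["eef_rot"];R=Rn.from_quat([w[1],w[2],w[3],w[0]])
    T=Rn.from_matrix(np.array([[-np.sin(yaw),np.cos(yaw),0],[np.cos(yaw),np.sin(yaw),0],[0,0,-1]]).T)
    print("t",s["clock"],"p",s["eef_pos"].round(4),"F",s["contact_force"].round(1),"shift",(R.inv().apply(np.array(p)-s["eef_pos"])*1000).round(1),"turn",(R.inv()*T).as_rotvec().round(3))
E
python3 -m jog '[[30,-24,-10,0,0,-0.12],[60,-48,-20,0,0,-0.24],[90,-72,-30,0,0,-0.36],[120,-96,-40,0,0,-0.48],[150,-120,-50,0,0,-0.6]]' 0 40
python3 -c "
from h import *
to([.5,-.2,.34],-.134);to([.507,.153,.30],-.134)"
```

```text
clock: 0.52
eef_pos: [0.3102, -0.4826, 0.289]
eef_rot: [-0.001, 0.898, 0.44, 0.0]
contact_force: [0.6, -0.4, 0.4]
gripper_width: 0.0255
grasp_force: 0.0
t 0.5167 p [ 0.3102 -0.4826  0.289 ] F [ 0.6 -0.4  0.4] shift [339.6 -23.6 -50.7] turn [-0.001 -0.001 -0.527]
t 0.5167 p [ 0.3102 -0.4826  0.289 ] F [ 0.6 -0.4  0.4] shift [ 622.6 -234.6  -10.3] turn [-0.001 -0.001 -0.527]
```

```bash
python3 -m jog '[[40,-3,-8,0,0,-0.1],[80,-6,-16,0,0,-0.2],[120,-9,-24,0,0,-0.3],[160,-12,-32,0,0,-0.42],[200,-15,-40,0,0,-0.527]]' >/dev/null
python3 -c "
from h import *
to([.5,-.2,.34],-.134);to([.507,.153,.31],-.134)"
```

```text
t 0.9333 p [ 0.4219 -0.3159  0.3293] F [-0.2 -1.7 -0.2] shift [125.2  61.9 -10.7] turn [-0. -0.  0.]
t 0.9333 p [ 0.4219 -0.3159  0.3293] F [-0.2 -1.7 -0.2] shift [476.   21.9  19.4] turn [-0. -0.  0.]
```

```bash
python3 -m jog '[[40,4,0,0,0,0],[80,8,0,0,0,0],[120,12,0,0,0,0],[160,16,0,0,0,0],[200,20,0,0,0,0]]' >/dev/null
python3 -m jog '[[40,0,0,0,0,0],[80,0,0,0,0,0],[120,0,0,0,0,0],[160,1,0,0,0,0],[200,1,0,0,0,0]]' >/dev/null
python3 -m jog '[[40,0,0,0,0,0],[76,1,0,0,0,0],[76,1,0,0,0,0],[76,1,0,0,0,0],[76,1,0,0,0,0]]' >/dev/null
python3 - <<'E'
from h import *;import cv2
to([.507,.153,.30],-.134)
a=cams.grab_frame("top")[:,:,::-1][150:300,160:360];b=cams.grab_frame("scene")[:,:,::-1][150:300,200:400]
cv2.imwrite("pics/v1.png",cv2.resize(np.hstack([a,b]),(800,300),interpolation=cv2.INTER_CUBIC))
E
```

```text
t 2.1833 p [0.5089 0.1504 0.3288] F [-0.2 -0.4 -0.2] shift [ 2.4 -2.2 28.8] turn [-0.001  0.001 -0.004]
```

View pics/v1.png

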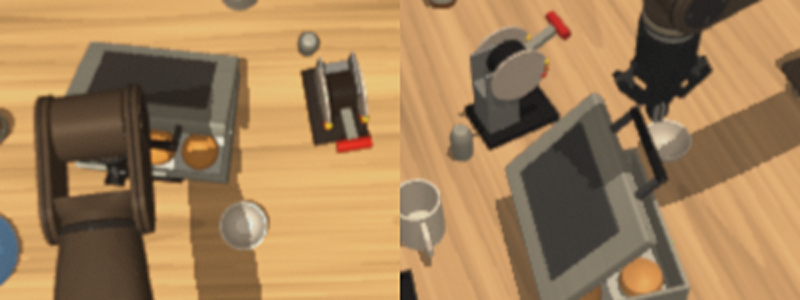

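The fingers are just above the handle: tip at scene-crop (657,115), handle at about (645,145). I'll check the tip's projection before touching.

```bash
python3 - <<'E'
from h import *
for X in([.509,.1504,.321],[.5137,.1518,.2709],[.5137,.1518,.279]):print(((proj("scene",[X])-[200,150])*2+[400,0]).round(0))
E
python3 -m jog '[[0,0,6,0,0,0],[0,0,12,0,0,0],[0,0,18,0,0,0],[0,0,24,0,0,0],[0,0,30,0,0,0]]'
```

```text
[[655. 118.]]
[[649. 143.]]
[[649. 139.]]
clock: 2.7
eef_pos: [0.509, 0.1501, 0.2983]
eef_rot: [-0.0, 0.755, 0.656, -0.0]
contact_force: [-0.3, 0.3, -0.1]
gripper_width: -0.0002
grasp_force: 0.0
```

```bash
python3 -m jog '[[0,0,8,0,0,0],[-1,0,14,0,0,0],[-1,-8,22,0,0,0],[-1,-16,30,0,0,0],[-1,-25,39,0,0,0]]'
python3 -m jog '[[0,-8,9,0,0,0],[0,-15,19,0,0,0],[0,-21,28,0,0,0],[0,-28,39,0,0,0],[0,-34,50,0,0,0]]'
python3 - <<'E'
from h import *;import cv2
to([.507,.153,.30],-.134)
b=cams.grab_frame("scene")[:,:,::-1][150:300,200:400]
cv2.imwrite("pics/v2.png",cv2.resize(b,(600,450),interpolation=cv2.INTER_CUBIC))
E
```

```text
clock: 3.12
eef_pos: [0.4835, 0.1536, 0.2623]
eef_rot: [-0.001, 0.754, 0.656, -0.0]
contact_force: [-5.6, 0.8, 7.2]
gripper_width: -0.0003
grasp_force: 3.9
clock: 3.53
eef_pos: [0.4477, 0.1584, 0.2101]
eef_rot: [-0.003, 0.754, 0.656, -0.003]
contact_force: [-9.0, 1.3, 5.6]
gripper_width: -0.0002
grasp_force: 4.3
t 3.5333 p [0.4477 0.1584 0.2101] F [-9.   1.3  5.6] shift [  2.8  58.8 -90.3] turn [-0.008 -0.    -0.005]
```

View pics/v2.png

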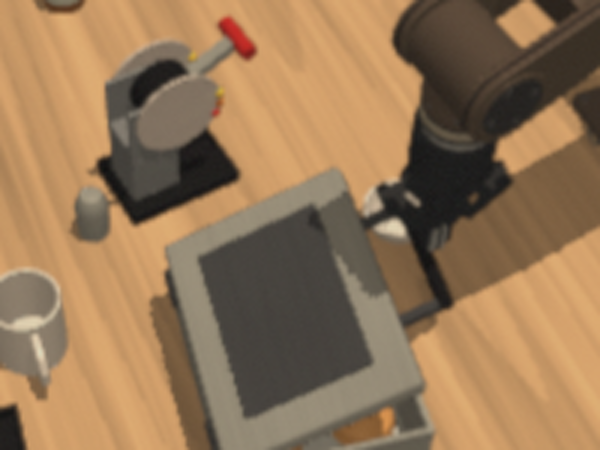

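The hood is lowered about half-way, and the handle's near end is at (448,302) in the crop. The sideways force of -9 N means the fingertips are riding the front of the bar, so I'll lift, fit the hood angle and re-seat.

```bash
python3 -m jog '[[0,0,-8,0,0,0],[0,0,-16,0,0,0],[0,0,-24,0,0,0],[0,8,-30,0,0,0],[0,14,-30,0,0,0]]'
python3 - <<'E'
from h import *
S=[.5739,.1436,-.1341]
for q in(.3,.35,.4,.45,.5,.55):
    P=frame(*S,hood(q,np.array([[-.145,.061,.0985],[-.1,.13,.1115],[-.1,-.13,.1115]])))
    print(q,((proj("scene",P)-[200,150])*3).round(0).tolist(),frame(*S,hood(q,np.array([[-.145,0,.0985]]))).round(4))
E
```

```text
clock: 4.0
eef_pos: [0.4668, 0.1557, 0.2434]
eef_rot: [0.002, 0.755, 0.656, 0.002]
contact_force: [0.4, -0.5, -0.5]
gripper_width: 0.0002
grasp_force: 0.0
0.3 [[453.0, 315.0], [431.0, 388.0], [344.0, 172.0]] [[0.4449 0.161  0.1703]]
0.35 [[450.0, 309.0], [427.0, 384.0], [341.0, 167.0]] [[0.4493 0.1604 0.1817]]
0.4 [[446.0, 304.0], [423.0, 380.0], [337.0, 162.0]] [[0.4544 0.1597 0.1929]]
0.45 [[442.0, 298.0], [419.0, 376.0], [333.0, 158.0]] [[0.46   0.159  0.2038]]
0.5 [[438.0, 293.0], [414.0, 373.0], [328.0, 154.0]] [[0.4661 0.1581 0.2144]]
0.55 [[432.0, 288.0], [408.0, 370.0], [323.0, 149.0]] [[0.4727 0.1572 0.2246]]
```

```bash
python3 -m jog '[[0,-8,12,0,0,0],[0,-8,24,0,0,0],[0,-8,34,0,0,0],[0,-10,42,0,0,0],[0,-12,50,0,0,0]]'
python3 -m jog '[[0,-2,5,0,0,0],[0,-4,10,0,0,0],[0,-5,15,0,0,0],[0,-7,20,0,0,0],[0,-9,25,0,0,0]]'
```

```text
clock: 4.42
eef_pos: [0.4523, 0.1573, 0.1891]
eef_rot: [-0.001, 0.755, 0.656, -0.001]
contact_force: [-0.7, 0.1, 1.9]
gripper_width: 0.0004
grasp_force: 0.8
clock: 4.83
eef_pos: [0.444, 0.1587, 0.1652]
eef_rot: [0.001, 0.754, 0.656, 0.001]
contact_force: [0.7, -1.1, 0.2]
gripper_width: -0.0001
grasp_force: 0.4
```

Run:
```python
from h import *;import cv2
to([.507,.153,.30],-.134)
b=cams.grab_frame("scene")[:,:,::-1][170:300,240:400];a=cams.grab_frame("top")[:,:,::-1][150:280,160:320]
cv2.imwrite("pics/v3.png",cv2.resize(np.vstack([np.hstack([b,a])]),(800,325),interpolation=cv2.INTER_CUBIC))
S=[.5739,.1436,-.1341]
for q in(.1,.15,.2,.25,.3,.35,.4):
    P=frame(*S,hood(q,np.array([[-.145,.061,.0985],[-.1,.13,.1115],[-.1,-.13,.1115]])))
    print(q,((proj("scene",P)-[240,170])*2.5).round(0).tolist(),frame(*S,hood(q,np.array([[-.145,0,.0985]]))).round(4))
```

```text
t 4.8333 p [0.444  0.1587 0.1652] F [ 0.7 -1.1  0.2] shift [   3.1   63.4 -134.7] turn [ 0.002 -0.    -0.005]
0.1 [[281.0, 232.0], [265.0, 288.0], [195.0, 110.0]] [[0.4327 0.1626 0.1229]]
0.15 [[281.0, 227.0], [264.0, 284.0], [193.0, 106.0]] [[0.4349 0.1624 0.135 ]]
0.2 [[280.0, 222.0], [263.0, 281.0], [192.0, 101.0]] [[0.4376 0.162  0.1469]]
0.25 [[279.0, 217.0], [261.0, 277.0], [190.0, 97.0]] [[0.4409 0.1615 0.1587]]
0.3 [[277.0, 212.0], [259.0, 273.0], [187.0, 93.0]] [[0.4449 0.161  0.1703]]
0.35 [[275.0, 208.0], [256.0, 270.0], [184.0, 89.0]] [[0.4493 0.1604 0.1817]]
0.4 [[272.0, 203.0], [253.0, 267.0], [181.0, 85.0]] [[0.4544 0.1597 0.1929]]
```

View pics/v3.png

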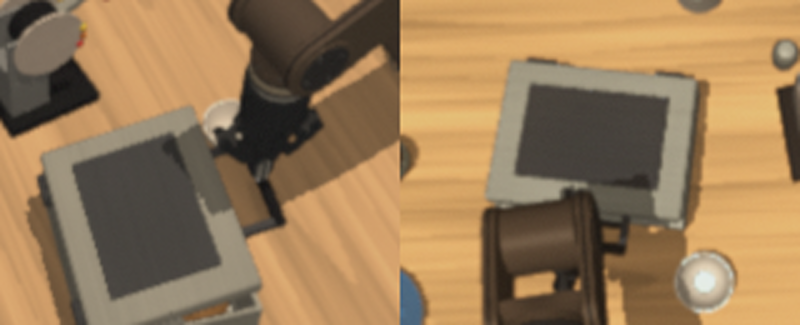

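The handle end is at (282,222), so the hood angle is about 0.2 and the fingers are on top of the bar. I'll continue down.

```bash
python3 -m jog '[[0,-2,6,0,0,0],[0,-4,12,0,0,0],[0,-5,18,0,0,0],[0,-7,24,0,0,0],[0,-8,30,0,0,0]]'
python3 -m jog '[[0,0,5,0,0,0],[0,0,10,0,0,0],[0,-1,14,0,0,0],[0,-1,18,0,0,0],[0,-1,21,0,0,0]]'
python3 -m jog '[[0,0,2,0,0,0],[0,0,3,0,0,0],[0,0,4,0,0,0],[0,0,4,0,0,0],[0,0,4,0,0,0]]'
```

```text
clock: 5.35
eef_pos: [0.4355, 0.1598, 0.1346]
eef_rot: [-0.0, 0.754, 0.656, 0.0]
contact_force: [0.4, -0.7, 0.7]
gripper_width: 0.0001
grasp_force: 0.4
clock: 5.77
eef_pos: [0.4345, 0.1599, 0.1141]
eef_rot: [-0.0, 0.754, 0.656, -0.0]
contact_force: [-7.2, -1.0, 22.6]
gripper_width: 0.0001
grasp_force: 11.7
clock: 6.18
eef_pos: [0.4347, 0.1599, 0.1141]
eef_rot: [-0.001, 0.754, 0.657, -0.002]
contact_force: [-10.8, -2.1, 22.4]
gripper_width: -0.0003
grasp_force: 11.4
```

Contact stopped at z=0.114 with 22 N, which matches a closed hood. I'll lift and move to above the dial.

```bash
python3 -m jog '[[0,0,-30,0,0,0],[0,0,-65,0,0,0],[0,0,-100,0,0,0],[0,0,-135,0,0,0],[-20,0,-150,0,0,0.06]]'>/dev/null
python3 -m jog '[[-40,0,0,0,0,0.06],[-80,0,0,0,0,0.12],[-120,0,0,0,0,0.18],[-160,0,0,0,0,0.22],[-195,0,0,0,0,0.22]]'>/dev/null
python3 - <<'E'
from h import *;import cv2
to([.505,-.180,.25],.143)
b=cams.grab_frame("scene")[:,:,::-1][150:330,240:400]
cv2.imwrite("pics/v4.png",cv2.resize(b,(640,720)[::1] if 0 else (533,600),interpolation=cv2.INTER_CUBIC))
S=[.5739,.1436,-.1341]
for q in(0,.03,.06):
    P=frame(*S,hood(q,np.array([[-.145,.061,.0985],[-.145,-.061,.0985],[-.1,.13,.1115],[-.1,-.13,.1115]])))
    print(q,((proj("scene",P)-[240,150])*3.333).round(0).tolist())
E
```

```text
t 7.0167 p [ 0.3927 -0.0529  0.2604] F [ 0.1  1.1 -0.6] shift [-70.2 154.4  10.6] turn [ 0.001  0.001 -0.563]
0 [[374.0, 391.0], [328.0, 282.0], [355.0, 461.0], [261.0, 226.0]]
0.03 [[374.0, 386.0], [329.0, 278.0], [355.0, 458.0], [261.0, 222.0]]
0.06 [[375.0, 382.0], [329.0, 273.0], [354.0, 455.0], [260.0, 219.0]]
```

View pics/v4.png

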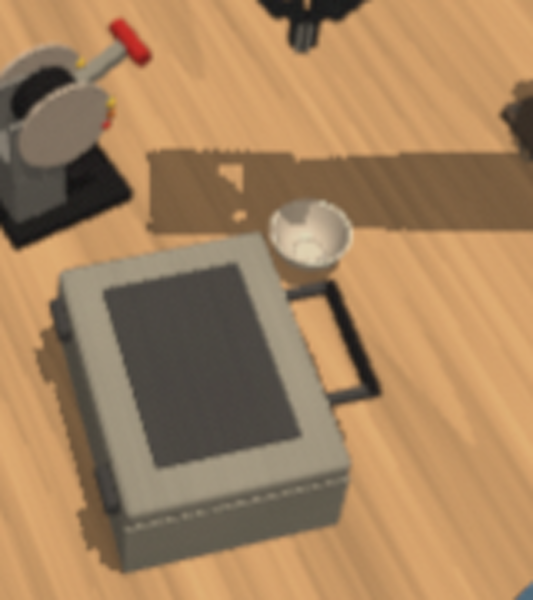

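The hood is closed: the handle ends at (377,392) and (328,285) match angle 0, and the bowl is untouched. Next I'll go above the thumb bar.

```bash
python3 -m jog '[[-15,34,0,0,0,-0.12],[-30,68,0,0,0,-0.24],[-45,102,0,0,0,-0.36],[-60,136,0,0,0,-0.48],[-70,154,0,0,0,-0.563]]'>/dev/null
python3 -m jog '[[0,0,2,0,0,0],[0,0,5,0,0,0],[0,0,10,0,0,0],[0,0,10,0,0,0],[0,0,10,0,0,0]]'>/dev/null
python3 - <<'E'
from h import *;import cv2
to([.5057,-.181,.205],.143)
b=cams.grab_frame("scene")[:,:,::-1][120:240,220:340]
a=cams.grab_frame("top")[:,:,::-1][150:270,280:400]
cv2.imwrite("pics/v5.png",cv2.resize(np.hstack([b,a]),(800,400),interpolation=cv2.INTER_CUBIC))
E
```

```text
t 7.9 p [ 0.5049 -0.1765  0.2497] F [ 0.3  0.7 -0. ] shift [-4.6  0.2 44.7] turn [-0.001 -0.001  0.001]
```

View pics/v5.png

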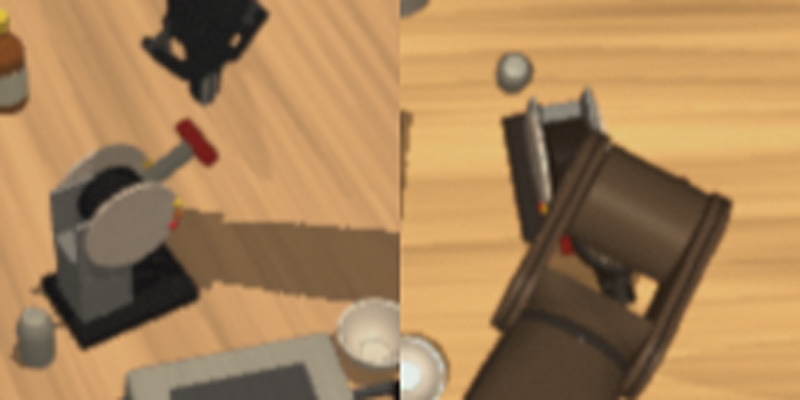

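The tip at (205,100) is straight above the red bar at (197,141). I'll descend to touch it.

```bash
python3 -m jog '[[-4,0,10,0,0,0],[-4,0,20,0,0,0],[-4,0,30,0,0,0],[-4,0,40,0,0,0],[-4,0,52,0,0,0]]'
python3 -m jog '[[0,-1,6,0,0,0],[0,-2,12,0,0,0],[0,-2,18,0,0,0],[0,-3,24,0,0,0],[0,-3,30,0,0,0]]'
python3 -c "
from h import *
for q in(.3,.6,.9): print(q,frame(.5791,-.1704,.1429,bar(q)[None]).round(4))
to([.5057,-.181,.1145],.143)"
```

```text
clock: 8.42
eef_pos: [0.5057, -0.1817, 0.1975]
eef_rot: [-0.001, 0.654, 0.756, -0.001]
contact_force: [-7.9, -0.7, 11.9]
gripper_width: -0.0001
grasp_force: 6.1
clock: 8.83
eef_pos: [0.5023, -0.1826, 0.1683]
eef_rot: [-0.001, 0.654, 0.756, -0.001]
contact_force: [-4.6, -0.9, 7.4]
gripper_width: 0.0001
grasp_force: 3.9
0.3 [[ 0.501  -0.1816  0.1549]]
0.6 [[ 0.501  -0.1816  0.1251]]
0.9 [[ 0.5098 -0.1804  0.0965]]
t 8.8333 p [ 0.5023 -0.1826  0.1683] F [-4.6 -0.9  7.4] shift [ 1.1  3.7 53.8] turn [-0.003  0.     0.002]
```

```bash
python3 -m jog '[[0,0,6,0,0,0],[0,0,12,0,0,0],[0,1,18,0,0,0],[0,1,24,0,0,0],[0,2,30,0,0,0]]'
python3 -m jog '[[0,1,5,0,0,0],[0,2,10,0,0,0],[0,3,14,0,0,0],[0,4,18,0,0,0],[0,4,20,0,0,0]]'
python3 - <<'E'
from h import *;import cv2
to([.5087,-.181,.1145],.143)
b=cams.grab_frame("scene")[:,:,::-1][120:240,220:340]
cv2.imwrite("pics/v6.png",cv2.resize(b,(600,600),interpolation=cv2.INTER_CUBIC))
for q in(.6,.7,.8,.9,1.0):print(q,((proj("scene",frame(.5791,-.1704,.1429,np.array([bar(q,.028),bar(q,-.028)])))-[220,120])*5).round(0).tolist())
E
```

```text
clock: 9.25
eef_pos: [0.5046, -0.1823, 0.1382]
eef_rot: [-0.0, 0.654, 0.756, -0.001]
contact_force: [-4.3, -1.7, 7.4]
gripper_width: -0.0
grasp_force: 3.6
clock: 9.67
eef_pos: [0.5093, -0.1816, 0.1179]
eef_rot: [0.0, 0.654, 0.756, -0.0]
contact_force: [-0.5, -0.7, 5.0]
gripper_width: 0.0
grasp_force: 2.8
t 9.6667 p [ 0.5093 -0.1816  0.1179] F [-0.5 -0.7  5. ] shift [ 0.6 -0.5  3.4] turn [0.    0.001 0.001]
0.6 [[324.0, 294.0], [282.0, 242.0]]
0.7 [[321.0, 305.0], [279.0, 253.0]]
0.8 [[317.0, 316.0], [275.0, 264.0]]
0.9 [[312.0, 327.0], [270.0, 275.0]]
1.0 [[305.0, 339.0], [264.0, 286.0]]
```

View pics/v6.png

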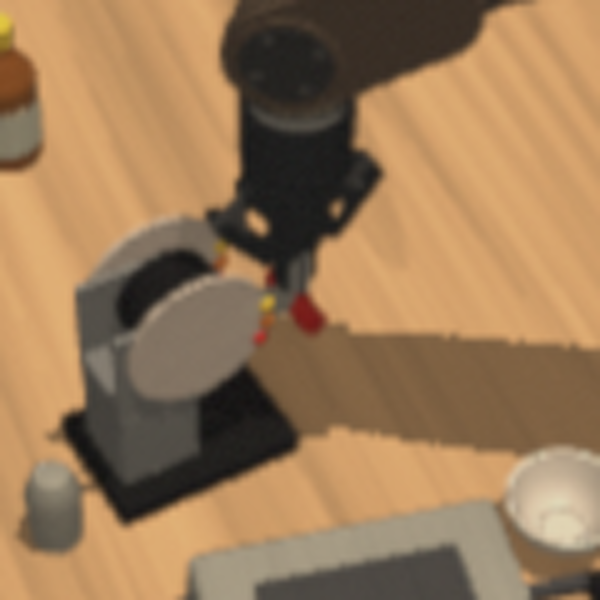

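The bar's end at (310,318) puts the dial at about 0.86, agreeing with the TCP height. It needs 3 mm more, then a hold.

```bash
python3 -m jog '[[0,0,1,0,0,0],[0,0,2,0,0,0],[0,0,3,0,0,0],[0,0,3,0,0,0],[0,0,3,0,0,0]]'
python3 -m jog '[[0,0,0,0,0,0],[0,0,0,0,0,0],[0,0,0,0,0,0],[0,0,0,0,0,0],[0,0,0,0,0,0]]'
python3 -m jog '[[0,0,0,0,0,0],[0,0,0,0,0,0],[0,0,0,0,0,0],[0,0,0,0,0,0],[0,0,0,0,0,0]]'
```

```text
clock: 10.13
eef_pos: [0.5099, -0.1815, 0.1161]
eef_rot: [0.001, 0.654, 0.756, 0.0]
contact_force: [-1.1, -0.8, 6.5]
gripper_width: 0.0001
grasp_force: 3.0
clock: 10.55
eef_pos: [0.5099, -0.1815, 0.1161]
eef_rot: [0.001, 0.654, 0.756, 0.0]
contact_force: [-1.2, -0.6, 6.3]
gripper_width: 0.0001
grasp_force: 3.0
clock: 10.97
eef_pos: [0.5099, -0.1815, 0.1161]
eef_rot: [0.001, 0.654, 0.756, 0.0]
contact_force: [-1.9, -0.0, 6.3]
gripper_width: -0.0
grasp_force: 3.0
```

```bash
python3 -c "
from workcell import order
print(order.job_done())"
```

```text
the job is handed in; nothing more can be done
None
```

I closed the hood fully, then pushed the dial to the third click (about 0.88 rad by my estimate) and handed the job in with the fingers still pressing the thumb bar at about 6 N; no verdict came back.

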